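# Lock the grinding cup onto the herb mill

### The arm

A 6-joint arm with a two-finger parallel gripper is mounted at the origin on the work surface. World frame = base frame: x ahead of the robot, y to its left, z up, the work surface at z = 0. Lengths are in mm, angles in rad, forces in N, time in s.
With the tool pointing down it reaches from about 375 to 900 mm from the base axis. Payload 3.1 kg.
Tool frame: the origin (TCP) lies at the very end of the fingers, on their centre line; the grasp point (between the pads) lies grip_depth behind it (grip_depth is the distance from the TCP to the grasp point, in mm); z points along the fingers, y is the direction in which the jaws open and shut (so a half turn about z gives the same grasp; the last joint's range is limited). The gripper opens to 85 mm and grips with 20 to 120 N. Pads are 22 mm wide; open, the fingers measure 114 mm over their backs; the gripper's body (76 mm by 85 mm) begins 54 mm behind the grasp point. The pads swing forward as they close: fully open they stand 13 mm farther back than shut.
Start: joints at [1.081, 0.527, 1.433, -0, 1.181, -0.178], TCP at [191.097, 595.045, 231.31] pointing down, gripper open.
Joint ranges: [-3.08, 3.08], [-0.75, 2.2], [0.22, 2.44], [-1.43, 4.57], [0, 2.65], [-2.85, 2.85]. Speed limits (rad/s): [2.79, 2.79, 3.14, 3.14, 3.14, 3.14].

### API

Orientations are given as a unit quaternion [w, x, y, z].
In Python, from workcell import * gives the robot as it stands.
- The arm moves only by the tool jog_arm, never from a script. Its argument "steps" is a list that holds one entry, the list of rows, each a list of 7 numbers: the shift along the tool's x, y, z in cm, then the turn, a rotation vector about the tool's x, y, z in degrees, then the gripper command: -1 is fully open, 1 is shut, values between are in proportion. In form: [[[tx, ty, tz, rx, ry, rz, claw], ...]]. A call has 1 to 8 rows; each row shifts and turns the commanded pose from where the row before left it, along the tool's axes as they then stand; what a row does not reach is not made up. A row lasts 1/8 s, in which the tool goes at most 62.5 mm and 10.7 degrees, less where a joint would pass 70% of its speed; a pose out of reach is approached as far as the arm can. A call is refused whole if a number of a shift passes 6.25 or a number of a turn 10.7, either way. A call with a gripper value outside its range is refused whole. The fingers move at their own pace and stop on an object; the grip force is fixed at half the most. Time passes only in rows, so rows that do not move let the fingers close. It gives the time, the measured TCP pose, the force and the opening at its end, in the units of the state.
- get_obs(): the state, without advancing time (a new reading comes with each control period).
- capture(name): name is "side" or "top" or "wrist"; returns a dict with "color" (384x512x3 uint8, red, green, blue), "fx", "fy", "cx", "cy" (pixels), "extrinsics" (4x4, takes a point from camera to world coordinates); the wrist camera has in their place "tool_from_camera" (4x4, takes a point from camera to tool coordinates, whose origin is the TCP and whose axes are the flange's). Camera axes: x right, y down, z forward; pixel columns grow to the right and rows downward; lengths in mm; the calibration is good to about 2 mm. A picture is of the moment at which its call begins: read the wrist's pose just before it. There is no depth.
- sign_off(): hands the job in, once; it reports no verdict.
The state is a dict: "time": time; "joint_positions": joint angles; "qd": joint speeds; "effort": joint torques, N m; "eef_pos": TCP position; "tcp_rot": TCP orientation; "wrist_force": force on the tool from outside, world axes, zero at the start; "wrist_torque": the same for the moment, N m; "opening": finger opening in mm.
Only numpy, scipy, OpenCV 4.12 (cv2) and the standard library are available. Lean on these libraries where they do the work, as an engineer would, in place of code of your own. Each camera call takes 0.05 s, during which the arm holds its last target.

### The job

Fit the steel grinding cup onto the white herb mill: stand its neck in the mill's collar, find the position where the two lugs drop into the notches, push it down against the spring seat and turn it clockwise (seen from above) as far as it goes, so that it stays locked down when let go. Leave the tin, the mortar and the lidded pot where they are.

Things in the scene. Friction and masses are not known exactly. Their poses are not given: they have to be found in the camera images.
- cup_grip (a point): Grinding cup, closed, steel, loose, 0.33-0.6 kg, 144 mm tall, standing on its neck. This point: centre of the black grip bar on top, 122 mm above the cup's underside. z up, x along the bar (a half turn is the same). Bar 64 long (x), 24 thick (y), 44 high, from 22 below this point (the cup's shoulder) to 22 above. Body 88 diameter, 34 to 100 above the underside.
- cup_foot (a point): Centre of the cup's underside. Neck 60 mm diameter with chamfered foot, up to 34 mm; on it two opposite lugs at +x and -x, in line with the grip bar: 14 mm wide, 10 to 17 mm above this point, reaching 41 mm from the axis.
- mill_mouth (a point): Herb mill, fixed white block 160 x 150 x 90 mm; on it a round steel collar, 108 mm diameter, 32 tall. This point: centre of the collar's mouth, level with its top, 122 above the counter; z up, x as the block (dial at -x). Mouth: 64 hole in an 8 thick lip, two opposite notches 19 wide out to 46 from the axis. Notch line: unmeasured, within 0.5 rad of x either way; look or feel.
- mill_seat (a point): Top of the sprung seat in the collar at rest, 18 mm below the mouth, moves down 10.5 mm with 8 rising to 16 N. Cup's grip above the mouth: 112 mm lugs on the lip; 104 in the notches, carried by the seat (cannot turn); push below 96.5 (stop 93.5) so that the lugs pass under the lip and turn; let go when turned, the seat lifts it to 97 against the lip.
- lock_ring (a joint): Ring under the lip, carried round by the pushed-down lugs. 0 (start): its gaps lie under the notches; grows as the cup turns clockwise seen from above; 1.05 rad: end stop, fully locked. Friction 0.12 N m; stays where left. 3 mm of play beside each lug: the cup turns about 0.1 rad before the ring follows.
- tin: Bystander: tin with a paper band, 62 mm diameter, 85 mm tall, loose; origin at the centre of its underside.
- mortar: Bystander: grey stone mortar with a leaning pestle, 112 mm diameter, 75 mm tall (pestle to 130 mm), loose; origin at the centre of its underside.
- pot: Bystander: white pot with a wooden lid, 72 mm diameter, 100 mm tall, loose; origin at the centre of its underside.
Things that resemble listed ones, but are neither listed nor needed, are in the scene too. What is shaped like the part that bears cup_grip but green or purple is not meant.

How it is judged:
By the outcome, as a careful person would: the job done as asked, in the order asked, and still so for the second after the job is handed in, with the robot touching nothing.
It also fails if it takes over 54 s, if anything falls off the work surface, if the arm or the gripper's body presses on something with over 40 N, if the wrist force passes 120 N, or if a joint passes its speed limit or range.

## Working session

There is one attempt and no reset: what is moved stays moved. The work goes in short steps, Python scripts to look and compute and a tool call to move; the robot and the scene stay as the last step left them, time stands still between calls to the robot, and variables do not carry over. Pictures are saved under pics/ and viewed, and the job is handed in when it is done.

Besides the shell and the picture viewer there is one more tool, called after "Request:" in YAML: its name, and indented under it one key for each argument. jog_arm: Moves the arm, as the interface text tells. Its arguments: {"type":"object","properties":{"steps":{"type":"array"}},"required":["steps"]}

```bash
mkdir -p pics; ls
python3 - <<'E'
from workcell import *
import cv2,json
o=get_obs();print(o)
for n in ["side","top","wrist"]:
    c=capture(n);cv2.imwrite(f"pics/{n}0.png",c["color"][:,:,::-1]);print(n,c["fx"],c["fy"],c["cx"],c["cy"]);print(c.get("extrinsics",c.get("tool_from_camera")))
E
```

```text
pics
{'time': 0.0, 'joint_positions': array([ 1.08146760e+00,  5.28496413e-01,  1.43388117e+00, -1.77686693e-05,
        1.18136237e+00, -1.78508139e-01]), 'qd': array([ 6.20241343e-04,  2.55775717e-03, -1.24368663e-03,  1.37702227e-03,
        4.14849185e-04,  1.14659543e-06]), 'effort': array([-7.81931976e-04, -4.42340326e+01, -1.78025848e+01, -2.25634599e-04,
        8.33624712e-03,  1.84509713e-05]), 'eef_pos': array([190.7991407 , 594.43362431, 230.32173355]), 'tcp_rot': array([-3.44123468e-04,  1.54782030e-01,  9.87948061e-01, -1.01703713e-03]), 'wrist_force': array([ 0.02805497, -0.39904391,  0.39709048]), 'wrist_torque': array([-0.015028  ,  0.05868583,  0.05303666]), 'opening': 85.35803068077504}
side 386.3328366030005 386.3328366030005 259.53164190581157 186.3366932237591
[[ 9.11461016e-01 -2.77698544e-01  3.03516614e-01  3.13496401e+02]
 [-4.10778614e-01 -5.74263238e-01  7.08154407e-01 -6.27319770e+02]
 [-2.23550143e-02 -7.70133269e-01 -6.37491178e-01  6.42848185e+02]
 [ 0.00000000e+00  0.00000000e+00  0.00000000e+00  1.00000000e+00]]
top 365.0111492574792 365.0111492574792 256.20371522411966 192.98052555677896
[[ 2.03810484e-02 -9.89895271e-01  1.40328064e-01  4.58828826e+02]
 [-9.99616728e-01 -2.28059258e-02 -1.56935191e-02 -2.92319435e+01]
 [ 1.87352518e-02 -1.39954430e-01 -9.89980681e-01  7.95038434e+02]
 [ 0.00000000e+00  0.00000000e+00  0.00000000e+00  1.00000000e+00]]
wrist 285.26628670389164 285.26628670389164 254.21925118442903 192.22562461892866
[[-1.22742253e-03 -9.56424079e-01 -2.91978553e-01  7.32402315e+01]
 [ 9.99999226e-01 -1.23393399e-03 -1.61852297e-04  9.21040594e-01]
 [-2.05482827e-04 -2.91978526e-01  9.56424852e-01 -1.42585184e+02]
 [ 0.00000000e+00  0.00000000e+00  0.00000000e+00  1.00000000e+00]]
```

View pics/side0.png

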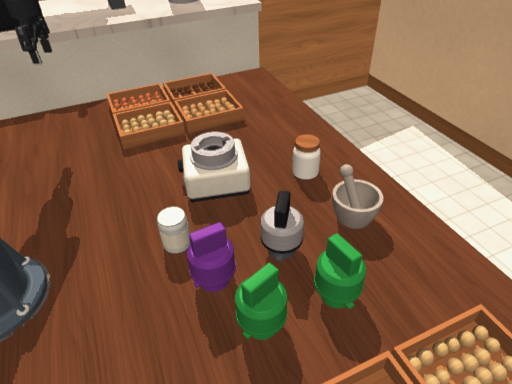

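View pics/top0.png

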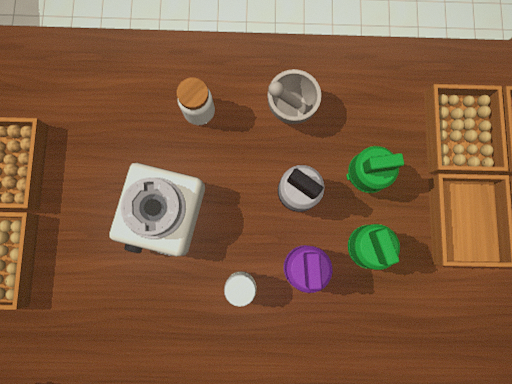

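View pics/wrist0.png

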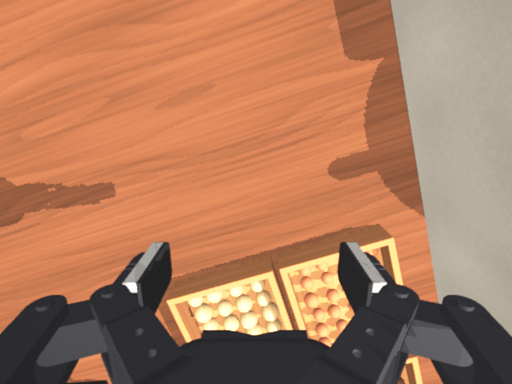

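Cup candidates in the top picture are the steel one with the black bar at (301,188), purple at (308,269), green at (375,168) and green at (374,247). The description picks the steel one. The mill's collar is at (152,207), the pot at (195,100), the tin at (240,289) and the mortar at (295,97). I'll check close crops next.

Run:
```python
import cv2,numpy as np
i=cv2.imread("pics/top0.png")
a=cv2.resize(i[150:226,264:340],None,fx=5,fy=5,interpolation=cv2.INTER_CUBIC)
b=cv2.resize(i[165:253,105:213],None,fx=4.32,fy=4.32,interpolation=cv2.INTER_CUBIC)[:380]
cv2.imwrite("pics/crop0.png",np.hstack([a,b[:,:420]]))
```

```text
(no output)
```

View pics/crop0.png

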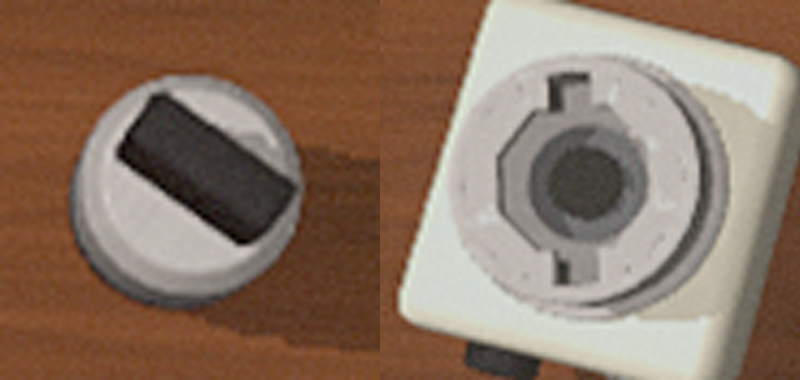

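```bash
cat > h.py <<'E'
import numpy as np,cv2
from scipy.spatial.transform import Rotation as R
def ray(K,T,uv,z):
    fx,fy,cx,cy=K
    d=T[:3,:3]@np.array([(uv[0]-cx)/fx,(uv[1]-cy)/fy,1]);o=T[:3,3]
    return o+d*(z-o[2])/d[2]
def K(c): return c["fx"],c["fy"],c["cx"],c["cy"]
def rot(o):
    w,x,y,z=o["tcp_rot"];return R.from_quat([x,y,z,w])
E
python3 - <<'E'
from workcell import *
import workcell
from h import *
print([n for n in dir(workcell) if n[0]!='_'])
try: print(grip_depth)
except Exception as e: print(e)
c=capture("top");T=c["extrinsics"];k=K(c)
P=[ray(k,T,(264+u/5-.4,150+v/5-.4),144) for u,v in [(160,92),(300,187),(246,245),(117,153)]]
P=np.array(P);print(P.round(1));print("cup",P.mean(0)); 
d=(P[1]-P[0]+P[2]-P[3]);print("bar",np.degrees(np.arctan2(d[1],d[0])),np.linalg.norm(d)/2)
q=lambda u,v:ray(k,T,(105+(u-380)/4.32-.4,165+v/4.32-.4),122)
a=(q(548,75)+q(592,73))/2;b=(q(552,285)+q(597,283))/2
print("mouth",(a+b)/2,"notch",np.degrees(np.arctan2(*(a-b)[[1,0]])),np.linalg.norm(a-b))
for s in [((448),180),(701,180),(575,55)]: print(q(*s))
o=get_obs();print(o["time"],o["eef_pos"],rot(o).as_matrix().round(3),o["joint_positions"])
E
```

```text
['IKError', 'capture', 'get_obs', 'grip_depth', 'sign_off']
18.700000000000003
[[ 598.8 -110.4  144. ]
 [ 564.9 -161.5  144. ]
 [ 543.2 -141.8  144. ]
 [ 575.8  -94.9  144. ]]
cup [ 570.66368429 -127.15017512  144.        ]
bar -124.16694017003253 59.161613366967075
mouth [525.80755224 157.00480321 122.        ] notch 4.720006319215578 90.19566079971325
[523.78560804 209.57744635 122.        ]
[526.18404862 102.24716618 122.        ]
[579.1070142  159.08506883 122.        ]
0.2 [190.8946761  594.68477185 230.68096682] [[-0.952  0.306 -0.001]
 [ 0.306  0.952 -0.001]
 [ 0.    -0.001 -1.   ]] [ 1.08150029e+00  5.28154749e-01  1.43341188e+00  3.18948653e-05
  1.18137433e+00 -1.78513849e-01]
```

```bash
cat >> h.py <<'E'
def plan(p,ang,p2,ang2,n):
    """rows for tool-down moves; ang = heading of tool x (deg)"""
    p=np.array(p,float);p2=np.array(p2,float);rows=[]
    for i in range(n):
        m=n-i
        s=(p2-p)/m; a=np.radians(ang)
        X=np.array([np.cos(a),np.sin(a),0]);Y=np.array([np.sin(a),-np.cos(a),0])
        t=np.round([s@X/10,s@Y/10,-s[2]/10],1 if m>1 else 2); rz=round((ang-ang2)/m,1)
        p=p+10*(t[0]*X+t[1]*Y)-[0,0,10*t[2]]; ang-=rz
        rows.append([*map(float,t),0,0,rz])
    print(rows,p.round(1),round(ang,1))
E
python3 - <<'E'
from h import *
plan((191.1,595,231.3),162.2,(525,137,280),100,11)
E
```

```text
[[-4.2, -3.0, -0.4, 0, 0, 5.7], [-4.4, -2.6, -0.4, 0, 0, 5.7], [-4.7, -2.2, -0.5, 0, 0, 5.6], [-4.9, -1.7, -0.4, 0, 0, 5.7], [-5.0, -1.2, -0.5, 0, 0, 5.6], [-5.1, -0.7, -0.4, 0, 0, 5.7], [-5.1, -0.2, -0.5, 0, 0, 5.6], [-5.1, 0.3, -0.4, 0, 0, 5.7], [-5.1, 0.8, -0.5, 0, 0, 5.6], [-5.0, 1.4, -0.4, 0, 0, 5.7], [-4.85, 1.79, -0.47, 0, 0, 5.6]] [524.9 137.  280. ] 100.0
```

Request:
jog_arm:
  steps:
    - [[-4.2, -3.0, -0.4, 0, 0, 5.7, -1], [-4.4, -2.6, -0.4, 0, 0, 5.7, -1], [-4.7, -2.2, -0.5, 0, 0, 5.6, -1], [-4.9, -1.7, -0.4, 0, 0, 5.7, -1], [-5.0, -1.2, -0.5, 0, 0, 5.6, -1], [-5.1, -0.7, -0.4, 0, 0, 5.7, -1], [-5.1, -0.2, -0.5, 0, 0, 5.6, -1], [-5.1, 0.3, -0.4, 0, 0, 5.7, -1]]

```text
time: 1.2
eef_pos: [434.0, 260.9, 266.5]
tcp_rot: [0.0, 0.525, 0.851, 0.0]
wrist_force: [0.1, -0.2, -0.5]
opening: 85.2
```

Request:
jog_arm:
  steps:
    - [[-5.1, 0.8, -0.5, 0, 0, 5.6, -1], [-5.0, 1.4, -0.4, 0, 0, 5.7, -1], [-4.8, 1.8, -0.5, 0, 0, 5.6, -1], [0, 0, 0, 0, 0, 0, -1]]

```text
time: 1.7
eef_pos: [527.5, 134.6, 280.6]
tcp_rot: [0.001, 0.645, 0.764, 0.001]
wrist_force: [-0.1, 1.2, -0.6]
opening: 85.4
```

Run:
```python
from workcell import *
from h import *
o=get_obs();c=capture("wrist");cv2.imwrite("pics/w1.png",c["color"][:,:,::-1]);print(o["time"],o["eef_pos"],rot(o).as_matrix().round(3),o["joint_positions"],abs(o["qd"]).max())
```

```text
1.7 [527.48684438 134.60608727 280.55087035] [[-0.168  0.986  0.002]
 [ 0.986  0.168 -0.001]
 [-0.001  0.002 -1.   ]] [ 4.49087950e-02  3.60935834e-01  1.57690000e+00 -7.60639065e-04
  1.20146276e+00 -1.24120884e-01] 0.059236134392366496
```

View pics/w1.png

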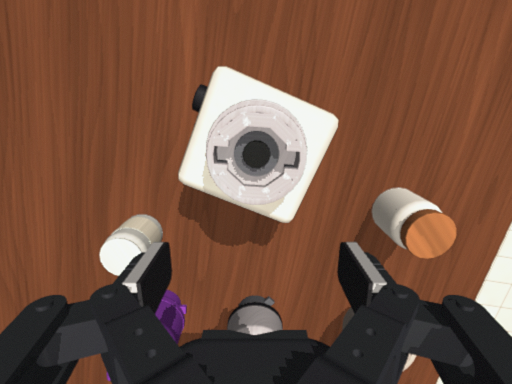

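The wrist view shows the collar at about (257,153), with notches at about (221,153) and (292,158). A zoom will give better positions.

Run:
```python
import cv2
i=cv2.imread("pics/w1.png")
cv2.imwrite("pics/w1c.png",cv2.resize(i[95:215,190:330],None,fx=5,fy=5,interpolation=cv2.INTER_CUBIC))
```

```text
(no output)
```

View pics/w1c.png

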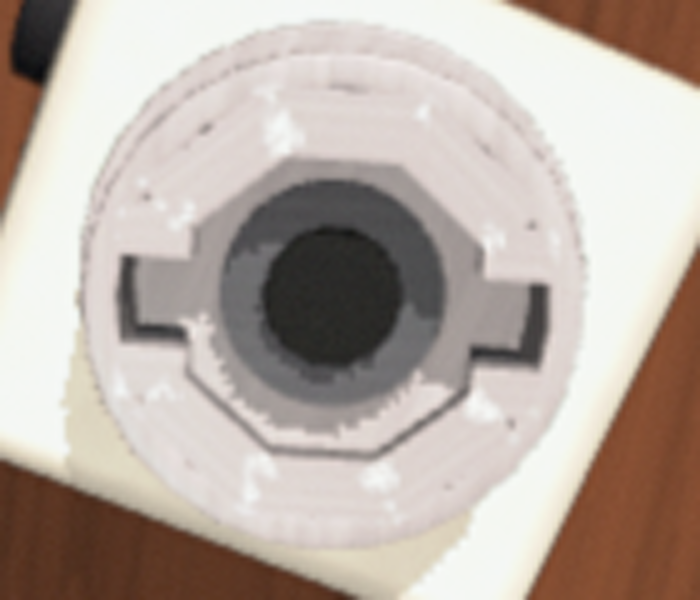

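Run:
```python
from workcell import *
from h import *
o=get_obs();c=capture("wrist");k=K(c)
T=np.eye(4);T[:3,:3]=rot(o).as_matrix();T[:3,3]=o["eef_pos"];W=T@np.array(c["tool_from_camera"])
q=lambda u,v:ray(k,W,(190+u/5-.4,95+v/5-.4),122)
l=(q(122,257)+q(120,342))/2;r=(q(550,284)+q(544,370))/2
print((l+r)/2,np.degrees(np.arctan2(*(r-l)[[1,0]])),np.linalg.norm(r-l),q(335,311),o["eef_pos"],o["time"])
print(np.linalg.norm(q(122,257)-q(120,342)))
plan((525,137,280),100,(570.7,-127.2,240),55.8,6)
```

```text
[525.70914988 158.30978815 122.        ] 6.034626743039452 90.72383181339181 [525.69579664 158.88642344 122.        ] [525.58502979 136.18787354 280.13638771] 1.75
18.135472230867272
[[-4.5, -0.0, 0.7, 0, 0, 7.4], [-4.4, 0.6, 0.7, 0, 0, 7.4], [-4.3, 1.1, 0.6, 0, 0, 7.3], [-4.2, 1.7, 0.7, 0, 0, 7.4], [-3.9, 2.2, 0.6, 0, 0, 7.3], [-3.58, 2.59, 0.7, 0, 0, 7.4]] [ 570.7 -127.1  240. ] 55.8
```

Request:
jog_arm:
  steps:
    - [[-4.5, 0, 0.7, 0, 0, 7.4, -1], [-4.4, 0.6, 0.7, 0, 0, 7.4, -1], [-4.3, 1.1, 0.6, 0, 0, 7.3, -1], [-4.2, 1.7, 0.7, 0, 0, 7.4, -1], [-3.9, 2.2, 0.6, 0, 0, 7.3, -1], [-3.6, 2.6, 0.7, 0, 0, 7.4, -1], [0, 0, 0, 0, 0, 0, -1], [0, 0, 0, 0, 0, 0, -1]]

```text
time: 2.8
eef_pos: [569.8, -125.0, 240.0]
tcp_rot: [-0.001, 0.883, 0.469, -0.0]
wrist_force: [-0.3, 0.4, -0.6]
opening: 85.2
```

Run:
```python
from workcell import *
from h import *
o=get_obs();c=capture("wrist");cv2.imwrite("pics/w2.png",c["color"][:,:,::-1]);print(o["time"],o["eef_pos"],rot(o).as_matrix().round(3),o["joint_positions"],abs(o["qd"]).max())
i=cv2.imread("pics/w2.png")
cv2.imwrite("pics/w2c.png",cv2.resize(i[100:250,160:350],None,fx=4,fy=4,interpolation=cv2.INTER_CUBIC))
T=np.eye(4);T[:3,:3]=rot(o).as_matrix();T[:3,3]=o["eef_pos"];np.save("W2.npy",T@np.array(c["tool_from_camera"]))
```

```text
2.8 [ 569.79569301 -124.98846331  239.97153078] [[ 0.56   0.828 -0.002]
 [ 0.828 -0.56   0.001]
 [ 0.    -0.002 -1.   ]] [-4.07754520e-01  4.61974013e-01  1.52878514e+00  7.77332665e-04
  1.15278204e+00  1.86794465e-01] 0.015766635301363564
```

View pics/w2c.png

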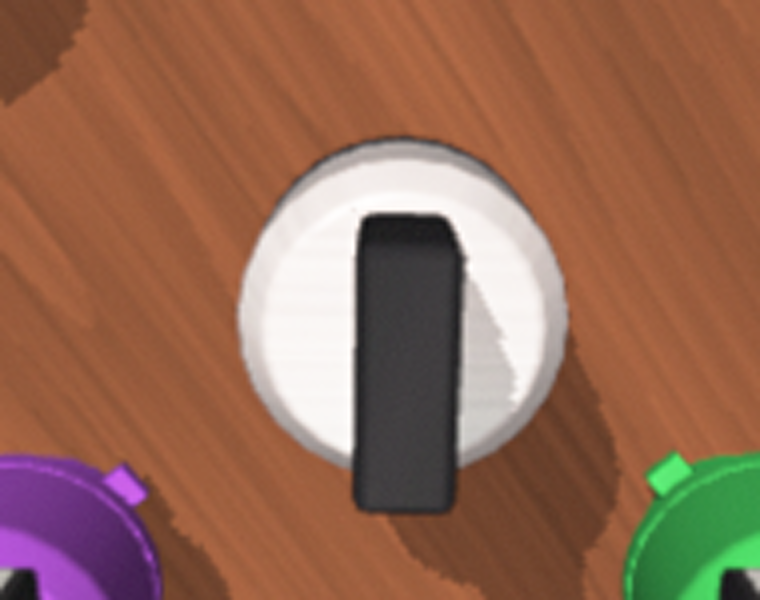

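View pics/w2.png

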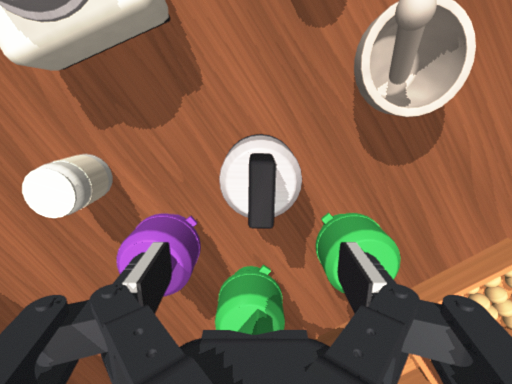

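Run:
```python
from workcell import *
from h import *
o=get_obs();c=capture("wrist");k=K(c);W=np.load("W2.npy")
q=lambda u,v,z=144:ray(k,W,(160+u/4-.4,100+v/4-.4),z)
P=np.array([q(358,248),q(460,250),q(455,513),q(354,510)])
print(P.mean(0),np.linalg.norm(P[1]-P[0]),np.linalg.norm(P[2]-P[1]))
d=P[0]+P[1]-P[2]-P[3];print(np.degrees(np.arctan2(d[1],d[0])))
# body circle z=100 edges
print(q(238,318,100),q(568,318,100),(q(238,318,100)+q(568,318,100))/2)
c=capture("top");
for uv in [(308,269),(375,168),(374,247)]: print(ray(K(c),c["extrinsics"],uv,100))
print(ray(K(c),c["extrinsics"],(240,289),85),ray(K(c),c["extrinsics"],(195,95),100),ray(K(c),c["extrinsics"],(295,97),75))
```

```text
[ 575.21466008 -129.0858701   144.        ] 21.59725454595431 60.49507968075783
55.324053012656826
[ 542.54122328 -102.20636474  100.        ] [ 612.26731613 -149.46598367  100.        ] [ 577.40426971 -125.8361742   100.        ]
[ 415.79089581 -140.20352457  100.        ]
[ 611.99433425 -271.39722967  100.        ]
[ 459.11028033 -265.60362618  100.        ]
[375.23955581 -13.55947306  85.        ] [751.6884765   85.72138605 100.        ] [ 763.73592256 -117.00011493   75.        ]
```

Run:
```python
from workcell import *
from h import *
o=get_obs();print(o["time"],o["eef_pos"],rot(o).as_matrix()[:,0])
plan(o["eef_pos"],55.8,(573.5,-128.3,108),55.5,5)
```

```text
2.95 [ 570.19277854 -124.90384647  240.52874559] [5.59912755e-01 8.28551531e-01 2.61028700e-04]
[[-0.0, 0.1, 2.7, 0, 0, 0.1], [-0.0, 0.1, 2.6, 0, 0, 0.0], [-0.0, 0.1, 2.7, 0, 0, 0.1], [-0.0, 0.1, 2.6, 0, 0, 0.0], [-0.09, 0.06, 2.65, 0, 0, 0.1]] [ 573.5 -128.2  108. ] 55.5
```

Request:
jog_arm:
  steps:
    - [[0, 0.2, 2.6, 0, 0, 0, -0.3], [-0.1, 0.2, 2.6, 0, 0, 0, -0.3], [0, 0, 2.7, 0, 0, 0, -0.3], [0, 0, 2.6, 0, 0, 0, -0.3], [0, 0, 1.7, 0, 0, 0, -0.3], [0, 0, 1.0, 0, 0, 0, -0.3], [0, 0, 0, 0, 0, 0, -0.3]]

```text
time: 3.82
eef_pos: [573.2, -129.5, 108.0]
tcp_rot: [-0.0, 0.884, 0.468, -0.0]
wrist_force: [-0.4, 0.5, 0.2]
opening: 55.4
```

Run:
```python
from workcell import *
from h import *
o=get_obs();c=capture("wrist");print(o["time"],o["eef_pos"],o["wrist_force"],o["opening"])
s=capture("side")
i=np.hstack([c["color"][:,:,::-1][:,100:420],cv2.resize(s["color"][150:290,200:360,::-1],(438,384),interpolation=cv2.INTER_CUBIC)])
cv2.imwrite("pics/w3.png",i)
```

```text
3.825 [ 573.15317469 -129.54234137  108.0413675 ] [-0.36511668  0.50807266  0.16494805] 55.36132650352424
```

View pics/w3.png

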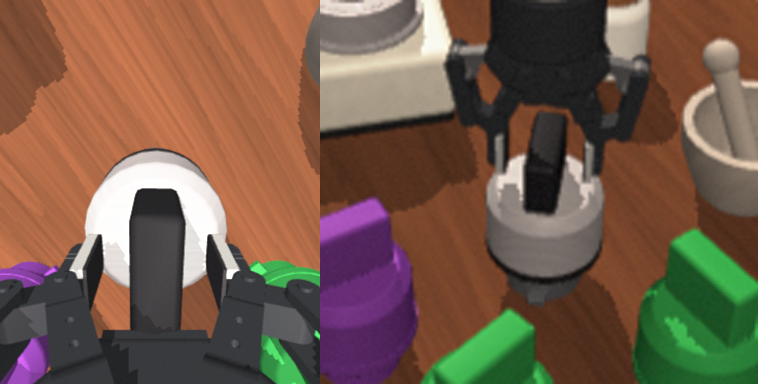

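The pads straddle the black bar evenly, at about (155,265) left half. Closing on it now.

Request:
jog_arm:
  steps:
    - [[0, 0, 0, 0, 0, 0, 1], [0, 0, 0, 0, 0, 0, 1], [0, 0, 0, 0, 0, 0, 1], [0, 0, 0, 0, 0, 0, 1]]

```text
time: 4.42
eef_pos: [574.0, -130.3, 109.2]
tcp_rot: [0.001, 0.884, 0.468, 0.001]
wrist_force: [1.0, 0.0, 5.9]
opening: 23.4
```

Run:
```python
from workcell import *
from h import *
o=get_obs();c=capture("wrist");print(o["time"],o["eef_pos"],rot(o).as_matrix()[:,0],o["wrist_force"],o["opening"])
i=c["color"][:,:,::-1];cv2.imwrite("pics/w4.png",cv2.resize(i[130:384,130:380],None,fx=2.3,fy=2.3,interpolation=cv2.INTER_CUBIC))
```

```text
4.425 [ 573.9682018  -130.27792858  109.18828363] [5.62273603e-01 8.26951190e-01 3.53661401e-04] [1.03682039 0.03033362 5.87751206] 23.39955207234236
```

View pics/w4.png

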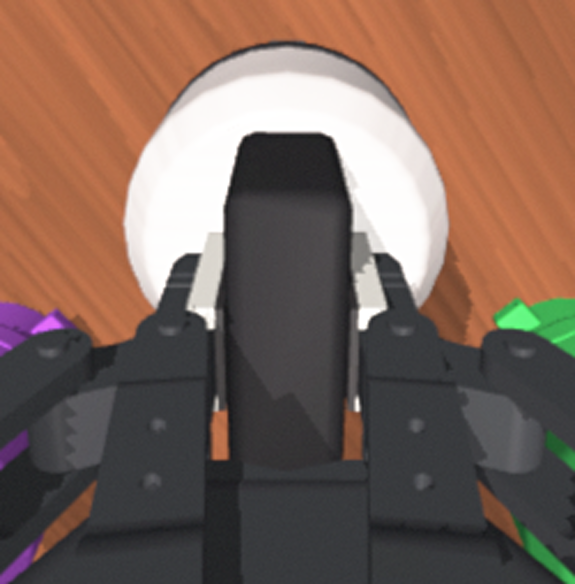

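Run:
```python
from workcell import *
from h import *
o=get_obs();c=capture("wrist");k=K(c)
M=np.array(c["tool_from_camera"])
# tool coords: plane tool z = -(144-109)
def rt(uv,zt):
    fx,fy,cx,cy=k;d=M[:3,:3]@np.array([(uv[0]-cx)/fx,(uv[1]-cy)/fy,1]);p=M[:3,3];return p+d*(zt-p[2])/d[2]
f=lambda u,v:(130+u/2.3-.3,130+v/2.3-.3)
print("bar far end top",rt(f(287,195),-35), "bar far end bottom (shoulder z100)",rt(f(287,133),9))
print("body rim z100: left,right,far",rt(f(124,222),9),rt(f(448,222),9),rt(f(287,68),9))
# compare pre-grasp estimates
for p in [(575.2,-129.1),(570.7,-127.2)]:
    e=np.array([*p,0])-o["eef_pos"];print(rot(o).inv().apply(e))
print(o["time"],o["eef_pos"],o["wrist_force"])
```

```text
bar far end top [ 33.38690111   0.88966373 -35.        ] bar far end bottom (shoulder z100) [32.10084084  0.9434382   9.        ]
body rim z100: left,right,far [  8.96058832 -39.92107132   9.        ] [ 8.84784872 41.27028362  9.        ] [47.87294416  0.95855365  9.        ]
[  1.62976209   0.11829629 109.21703587]
[  0.67084211  -4.67131447 109.20696985]
4.475 [ 573.98060195 -130.28868705  109.21598388] [-0.11860073  0.13358929  6.43102112]
```

Run:
```python
from h import *
plan((573.5,-129.5,258),55.8,(527.8,156.9,262),185.3,13)
```

```text
[[1.6, -1.5, -0.0, 0, 0, -10.0], [1.9, -1.2, -0.0, 0, 0, -10.0], [2.0, -0.9, -0.0, 0, 0, -10.0], [2.2, -0.5, -0.0, 0, 0, -10.0], [2.2, -0.1, -0.0, 0, 0, -9.9], [2.2, 0.3, -0.0, 0, 0, -10.0], [2.2, 0.6, -0.1, 0, 0, -9.9], [2.0, 1.0, -0.0, 0, 0, -10.0], [1.8, 1.3, -0.1, 0, 0, -9.9], [1.5, 1.6, -0.0, 0, 0, -9.9], [1.3, 1.9, -0.1, 0, 0, -10.0], [0.9, 2.0, -0.0, 0, 0, -9.9], [0.52, 2.21, -0.1, 0, 0, -10.0]] [527.8 156.9 262. ] 185.3
```

Request:
jog_arm:
  steps:
    - [[0, 0, -2.0, 0, 0, 0, 1], [0, 0, -4.0, 0, 0, 0, 1], [0, 0, -4.0, 0, 0, 0, 1], [0, 0, -3.5, 0, 0, 0, 1], [0, 0, -1.5, 0, 0, 0, 1], [0, 0, 0, 0, 0, 0, 1]]

```text
time: 5.28
eef_pos: [573.1, -129.8, 258.1]
tcp_rot: [0.0, 0.884, 0.468, 0.0]
wrist_force: [0.0, 0.1, -4.6]
opening: 23.0
```

Request:
jog_arm:
  steps:
    - [[1.6, -1.5, 0, 0, 0, -10.0, 1], [1.9, -1.2, 0, 0, 0, -10.0, 1], [2.0, -0.9, 0, 0, 0, -10.0, 1], [2.2, -0.5, 0, 0, 0, -10.0, 1], [2.2, -0.1, 0, 0, 0, -9.9, 1], [2.2, 0.3, 0, 0, 0, -10.0, 1], [2.2, 0.6, -0.1, 0, 0, -9.9, 1], [2.0, 1.0, 0, 0, 0, -10.0, 1]]

```text
time: 6.28
eef_pos: [543.9, 47.0, 256.7]
tcp_rot: [-0.003, 0.375, 0.927, -0.001]
wrist_force: [0.9, 0.5, -4.3]
opening: 23.5
```

Request:
jog_arm:
  steps:
    - [[1.8, 1.3, -0.1, 0, 0, -9.9, 1], [1.5, 1.6, 0, 0, 0, -9.9, 1], [1.3, 1.9, -0.1, 0, 0, -10.0, 1], [0.9, 2.0, 0, 0, 0, -9.9, 1], [0.5, 2.2, -0.1, 0, 0, -10.0, 1], [0, 0, 0, 0, 0, 0, 1], [0, 0, 0, 0, 0, 0, 1], [0, 0, 0, 0, 0, 0, 1]]

```text
time: 7.28
eef_pos: [527.6, 155.6, 261.6]
tcp_rot: [-0.001, -0.045, 0.999, -0.0]
wrist_force: [-0.2, -0.6, -3.4]
opening: 23.1
```

Run:
```python
from workcell import *
from h import *
o=get_obs();c=capture("top");s=capture("side");w=capture("wrist")
X=rot(o).as_matrix()[:,0];print(o["time"],o["eef_pos"],np.degrees(np.arctan2(X[1],X[0])),o["wrist_force"],o["opening"],o["joint_positions"])
a=cv2.resize(s["color"][100:210,160:270,::-1],(400,400),interpolation=cv2.INTER_CUBIC)
b=cv2.resize(w["color"][:,64:448,::-1],(400,400))
cv2.imwrite("pics/w5.png",np.hstack([a,b]))
```

```text
7.275 [527.61269724 155.60820261 261.59174006] -174.81294361843945 [-0.18558972 -0.60403881 -3.37262854] 23.051966505685762 [ 8.37837559e-02  3.91429256e-01  1.58509188e+00 -3.34760412e-04
  1.16645556e+00 -1.57741208e+00]
```

View pics/w5.png

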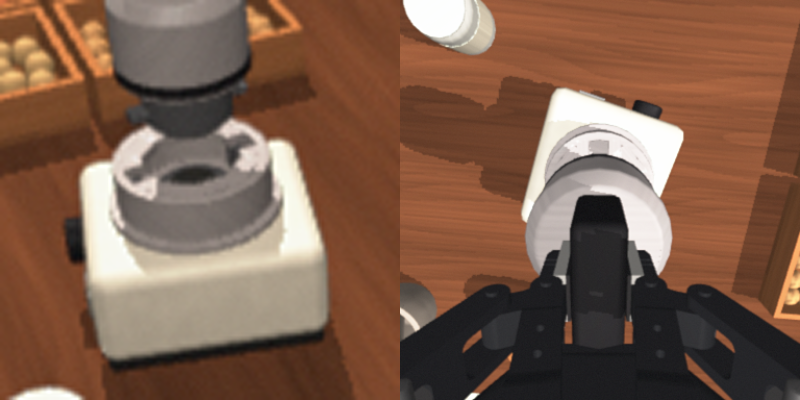

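Request:
jog_arm:
  steps:
    - [[0, 0, 1.0, 0, 0, 0, 1], [0, 0, 1.0, 0, 0, 0, 1], [0, 0, 0, 0, 0, 0, 1], [0, 0, 0, 0, 0, 0, 1]]

```text
time: 7.92
eef_pos: [527.8, 156.4, 242.1]
tcp_rot: [-0.0, -0.046, 0.999, -0.0]
wrist_force: [0.2, 0.6, -3.8]
opening: 23.2
```

Run:
```python
from workcell import *
from h import *
for i in range(3):
    o=get_obs();X=rot(o).as_matrix()[:,0];print(o["time"],o["eef_pos"],np.degrees(np.arctan2(X[1],X[0])),o["wrist_force"],o["wrist_torque"])
    if i<2: capture("top") if i else 0
s=capture("side");cv2.imwrite("pics/s6.png",cv2.resize(s["color"][100:210,150:290,::-1],None,fx=5.5,fy=5.5,interpolation=cv2.INTER_CUBIC))
```

```text
7.925 [527.82922327 156.41522543 242.14624364] -174.70927574012768 [ 0.18356298  0.6241958  -3.8008851 ] [ 0.01344102  0.00922086 -0.04101461]
7.925 [527.82922327 156.41522543 242.14624364] -174.70927574012768 [ 0.18356298  0.6241958  -3.8008851 ] [ 0.01344102  0.00922086 -0.04101461]
7.975 [527.98132824 156.45996941 242.41277615] -174.7046332962189 [-0.49998053 -0.03018184 -3.14546333] [ 0.06154755 -0.03006307  0.03313265]
```

View pics/s6.png

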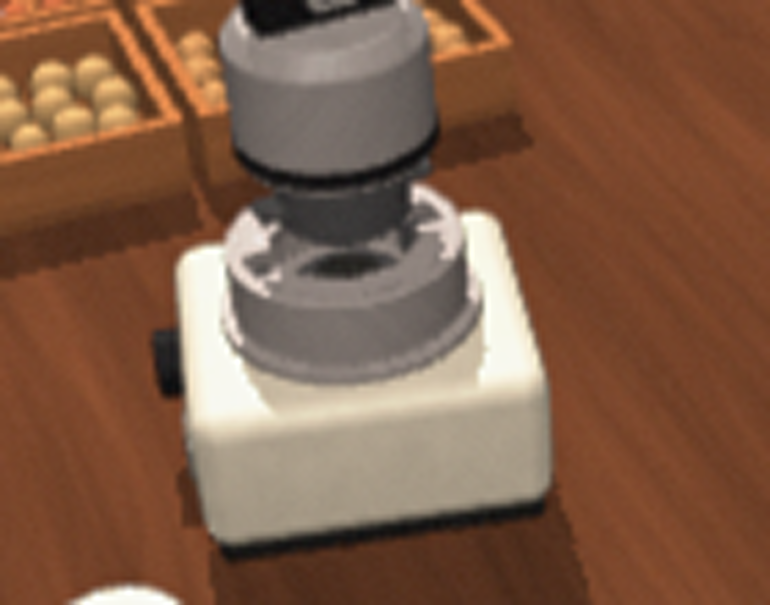

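The neck hangs centred over the mouth, with lugs in line with the notches. Lowering in small steps.

Request:
jog_arm:
  steps:
    - [[0, 0, 0.8, 0, 0, 0, 1], [0, 0, 0.4, 0, 0, 0, 1], [0, 0, 0.4, 0, 0, 0, 1], [0, 0, 0, 0, 0, 0, 1]]

```text
time: 8.52
eef_pos: [527.5, 156.4, 225.8]
tcp_rot: [-0.001, -0.046, 0.999, -0.0]
wrist_force: [0.2, -0.1, -3.2]
opening: 23.3
```

Request:
jog_arm:
  steps:
    - [[0, 0, 0.3, 0, 0, 0, 1], [0, 0, 0.2, 0, 0, 0, 1], [0, 0, 0, 0, 0, 0, 1]]

```text
time: 8.9
eef_pos: [527.6, 156.4, 221.1]
tcp_rot: [-0.0, -0.046, 0.999, -0.0]
wrist_force: [1.0, -0.5, -3.4]
opening: 23.6
```

Neck in, no contact. Continuing past the lip level.

Request:
jog_arm:
  steps:
    - [[0, 0, 0.2, 0, 0, 0, 1], [0, 0, 0.2, 0, 0, 0, 1], [0, 0, 0, 0, 0, 0, 1]]

```text
time: 9.28
eef_pos: [527.6, 156.4, 217.1]
tcp_rot: [-0.0, -0.046, 0.999, -0.0]
wrist_force: [-0.1, 1.2, -3.8]
opening: 23.3
```

Request:
jog_arm:
  steps:
    - [[0, 0, 0.2, 0, 0, 0, 1], [0, 0, 0.2, 0, 0, 0, 1], [0, 0, 0, 0, 0, 0, 1]]

```text
time: 9.65
eef_pos: [527.8, 156.4, 213.3]
tcp_rot: [0.0, -0.046, 0.999, 0.0]
wrist_force: [-0.7, 0.8, -2.7]
opening: 23.6
```

The lugs dropped into the notches at the first try: no contact at 217, below the 221 lip level. Pushing against the seat.

Request:
jog_arm:
  steps:
    - [[0, 0, 0.3, 0, 0, 0, 1], [0, 0, 0.3, 0, 0, 0, 1], [0, 0, 0.2, 0, 0, 0, 1], [0, 0, 0, 0, 0, 0, 1], [0, 0, 0, 0, 0, 0, 1]]

```text
time: 10.28
eef_pos: [528.2, 156.5, 207.3]
tcp_rot: [0.001, -0.046, 0.999, 0.0]
wrist_force: [-2.8, -0.3, 9.5]
opening: 23.3
```

Request:
jog_arm:
  steps:
    - [[0, 0, 0.2, 0, 0, 0, 1], [0, 0, 0.2, 0, 0, 0, 1], [0, 0, 0, 0, 0, 0, 1], [0, 0, 0, 0, 0, 0, 1]]

```text
time: 10.78
eef_pos: [528.2, 156.5, 203.8]
tcp_rot: [0.001, -0.046, 0.999, 0.0]
wrist_force: [-2.4, -0.5, 12.3]
opening: 23.5
```

Request:
jog_arm:
  steps:
    - [[0, 0, 0, 0, 0, 5, 1], [0, -0.02, 0, 0, 0, 6, 1], [0, -0.02, 0, 0, 0, 6, 1], [0, 0, 0, 0, 0, 0, 1]]

```text
time: 11.28
eef_pos: [528.6, 156.0, 203.9]
tcp_rot: [0.001, 0.102, 0.995, 0.0]
wrist_force: [-3.2, -0.9, 12.0]
opening: 23.4
```

```bash
cat > st.py <<'E'
from workcell import *
from h import *
o=get_obs();X=rot(o).as_matrix();print(o["time"],o["eef_pos"].round(2),np.degrees(np.arctan2(X[1,0],X[0,0]))%360,X[:,2].round(4),o["wrist_force"].round(2),o["wrist_torque"].round(3),o["opening"],o["joint_positions"][5])
E
python3 st.py
```

```text
11.275 [528.58 155.98 203.88] 168.25277914069548 [ 3.e-03 -1.e-04 -1.e+00] [-3.23 -0.9  12.02] [-0.192  0.676 -0.161] 23.423851169310748 -1.281165379962616
```

Request:
jog_arm:
  steps:
    - [[0, -0.02, 0, 0, 0, 6, 1], [0, -0.02, 0, 0, 0, 6, 1], [0, -0.02, 0, 0, 0, 6, 1], [0, -0.02, 0, 0, 0, 6, 1], [0, -0.02, 0, 0, 0, 6, 1], [0, -0.02, 0, 0, 0, 6, 1], [0, 0, 0, 0, 0, 0, 1]]

```text
time: 12.15
eef_pos: [528.0, 155.1, 203.9]
tcp_rot: [0.001, 0.405, 0.914, 0.001]
wrist_force: [-3.5, -0.3, 12.2]
opening: 23.4
```

```bash
python3 st.py
```

```text
12.15 [528.02 155.06 203.9 ] 132.26441213505393 [ 0.003  0.    -1.   ] [-3.49 -0.27 12.15] [-0.199  0.731 -0.135] 23.418870872893372 -0.6548930192333644
```

Request:
jog_arm:
  steps:
    - [[0, -0.01, 0, 0, 0, 4, 1], [0, -0.01, 0, 0, 0, 4, 1], [0, 0, 0, 0, 0, 3, 1], [0, 0, 0, 0, 0, 0, 1]]

```text
time: 12.65
eef_pos: [527.6, 154.6, 203.9]
tcp_rot: [0.001, 0.49, 0.872, 0.0]
wrist_force: [-3.8, -1.4, 12.9]
opening: 23.3
```

```bash
python3 st.py
```

```text
12.65 [527.64 154.63 203.89] 121.36943464032895 [ 2.5e-03 -8.0e-04 -1.0e+00] [-3.84 -1.38 12.88] [-0.197  0.81   0.241] 23.26559412342535 -0.4645218268000111
```

Request:
jog_arm:
  steps:
    - [[0, 0, 0, 0, 0, 2, 1], [0, 0, 0, 0, 0, 2, 1], [0, 0, 0, 0, 0, 0, 1]]

```text
time: 13.02
eef_pos: [527.9, 154.1, 204.0]
tcp_rot: [0.002, 0.517, 0.856, -0.001]
wrist_force: [-3.2, -2.6, 12.6]
opening: 23.4
```

```bash
python3 st.py
```

```text
13.025 [527.88 154.15 203.97] 117.71466008446839 [ 0.0032 -0.0032 -1.    ] [-3.18 -2.6  12.56] [-0.339  0.765  1.463] 23.395470916550174 -0.39884688087474585
```

Request:
jog_arm:
  steps:
    - [[0, 0, 0, 0, 0, 2, 1], [0, 0, 0, 0, 0, 0, 1], [0, 0, 0, 0, 0, 0, 1]]

```text
time: 13.4
eef_pos: [527.9, 154.1, 204.0]
tcp_rot: [0.003, 0.53, 0.848, -0.001]
wrist_force: [-3.2, -1.5, 12.9]
opening: 23.4
```

```bash
python3 st.py
```

```text
13.4 [527.91 154.11 203.99] 116.05516912236241 [ 0.0036 -0.0046 -1.    ] [-3.16 -1.45 12.91] [-0.246  0.767  2.784] 23.436134477346016 -0.3683036836319366
```

The torque climbed to 2.8 N·m, so the end stop is reached. Easing the twist, letting the seat lift the cup against the lip, then opening.

Request:
jog_arm:
  steps:
    - [[0, 0, 0, 0, 0, -2.5, 1], [0, 0, -0.2, 0, 0, 0, 1], [0, 0, -0.2, 0, 0, 0, 1], [0, 0, 0, 0, 0, 0, 1], [0, 0, 0, 0, 0, 0, 1]]

```text
time: 14.02
eef_pos: [527.6, 154.4, 205.3]
tcp_rot: [0.001, 0.516, 0.857, -0.0]
wrist_force: [1.2, -1.6, -1.4]
opening: 23.4
```

```bash
python3 st.py
```

```text
14.025 [527.59 154.44 205.27] 117.86631840832024 [ 9.0e-04 -1.1e-03 -1.0e+00] [ 1.18 -1.6  -1.41] [-0.584 -0.395  1.337] 23.41056274577547 -0.4036062880364055
```

Request:
jog_arm:
  steps:
    - [[0, 0, -0.2, 0, 0, 0, 1], [0, 0, 0, 0, 0, 0, 1], [0, 0, 0, 0, 0, 0, 1]]

```text
time: 14.4
eef_pos: [527.6, 154.3, 206.3]
tcp_rot: [0.0, 0.516, 0.856, -0.0]
wrist_force: [2.8, -2.9, -9.0]
opening: 23.5
```

Request:
jog_arm:
  steps:
    - [[0, 0, 0.2, 0, 0, 0, 0], [0, 0, 0, 0, 0, 0, -0.3], [0, 0, 0, 0, 0, 0, -0.3], [0, 0, 0, 0, 0, 0, -0.3], [0, 0, 0, 0, 0, 0, -0.3]]

```text
time: 15.02
eef_pos: [527.1, 155.0, 205.5]
tcp_rot: [0.0, 0.517, 0.856, 0.0]
wrist_force: [-0.3, 0.3, -0.3]
opening: 55.2
```

```bash
python3 st.py
```

```text
15.025 [527.05 154.97 205.48] 117.77207231288519 [ 2.e-04  3.e-04 -1.e+00] [-0.25  0.25 -0.29] [ 0.009 -0.052  0.066] 55.1595116473207 -0.4024970614457961
```

Released with no force left. Raising straight up.

Request:
jog_arm:
  steps:
    - [[0, 0, -1.5, 0, 0, 0, -0.3], [0, 0, -3, 0, 0, 0, -0.3], [0, 0, -4, 0, 0, 0, -0.3], [0, 0, -2, 0, 0, 0, -0.3], [-2, 0, 0, 0, 0, 0, -0.3], [0, 0, 0, 0, 0, 0, -0.3], [0, 0, 0, 0, 0, 0, -0.3]]

```text
time: 15.9
eef_pos: [535.7, 136.6, 309.0]
tcp_rot: [-0.001, 0.517, 0.856, -0.001]
wrist_force: [0.1, 1.7, -0.2]
opening: 55.5
```

```bash
python3 st.py
python3 - <<'E'
from workcell import *
from h import *
o=get_obs();w=capture("wrist");s=capture("side")
a=cv2.resize(s["color"][80:220,140:300,::-1],(400,350),interpolation=cv2.INTER_CUBIC)
b=cv2.resize(w["color"][34:384,56:456,::-1],(400,350))
cv2.imwrite("pics/f1.png",np.hstack([a,b]))
cv2.imwrite("pics/f1w.png",w["color"][:,:,::-1])
cv2.imwrite("pics/f1s.png",s["color"][:,:,::-1])
T=np.eye(4);T[:3,:3]=rot(o).as_matrix();T[:3,3]=o["eef_pos"];np.save("Wf.npy",T@np.array(w["tool_from_camera"]))
E
```

```text
15.9 [535.72 136.64 308.96] 117.72928001959426 [-3.1e-03  1.0e-04 -1.0e+00] [ 0.09  1.66 -0.18] [-0.008  0.055 -0.045] 55.45758907709571 -0.4365899466825528
```

View pics/f1.png

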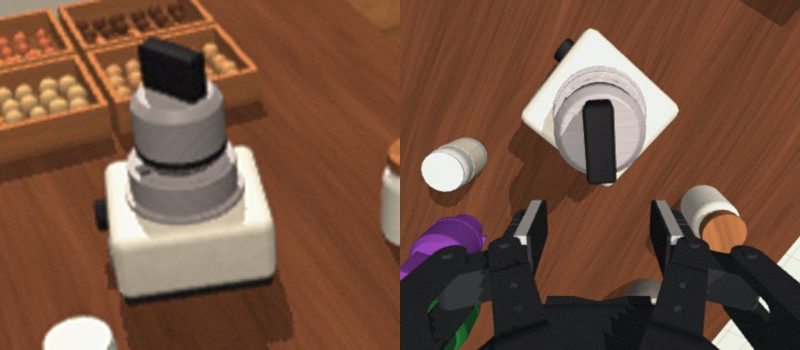

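View pics/f1s.png

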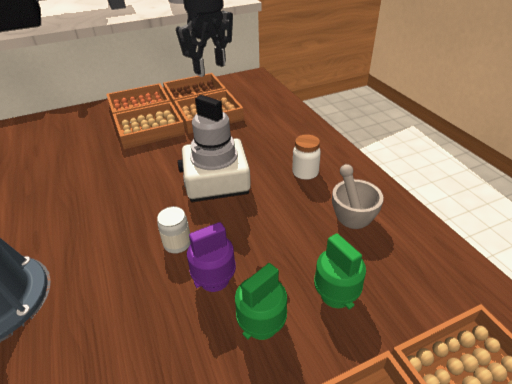

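Run:
```python
import cv2
i=cv2.imread("pics/f1w.png")
cv2.imwrite("pics/f1c.png",cv2.resize(i[110:240,200:320],None,fx=4.5,fy=4.5,interpolation=cv2.INTER_CUBIC))
```

View pics/f1c.png

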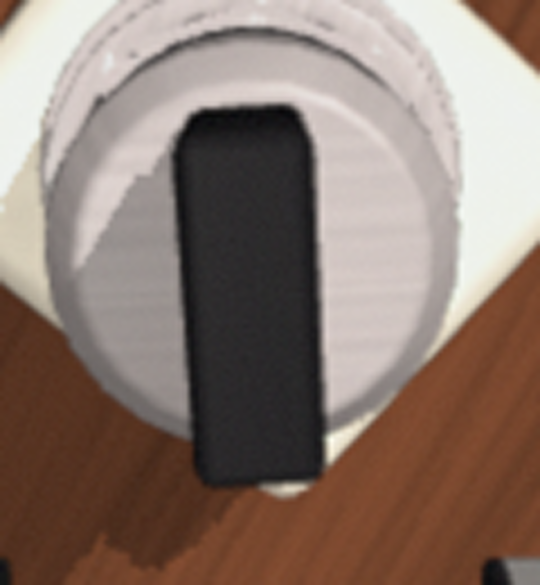

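```bash
python3 - <<'E'
from workcell import *
from h import *
c=capture("wrist");k=K(c);W=np.load("Wf.npy")
q=lambda u,v:ray(k,W,(200+u/4.5,110+v/4.5),122+97+22)
P=np.array([q(176,160),q(313,155),q(324,475),q(199,482)])
d=P[0]+P[1]-P[2]-P[3];print(P.mean(0),np.degrees(np.arctan2(d[1],d[0])),np.linalg.norm(d)/2,np.linalg.norm(P[1]-P[0]))
# tilt/height via side view: reproject bar top ends and bottom circle
s=capture("side");E=np.linalg.inv(s["extrinsics"])
for p in [(526.5,156.5,241),(526.5,156.5,219-22)]:
    v=E[:3,:3]@np.array(p)+E[:3,3];print(p,s["fx"]*v[0]/v[2]+s["cx"],s["fy"]*v[1]/v[2]+s["cy"])
E
python3 st.py
```

```text
[529.75384358 154.10713234 241.        ] 120.70947759405763 56.29100705980301 22.38497446265046
(526.5, 156.5, 241) 207.11055618719547 98.21309208293603
(526.5, 156.5, 197) 209.15759070431668 115.430006323343
16.1 [535.99 137.25 309.57] 117.79850215632312 [-0.0016  0.     -1.    ] [ 0.99 -0.33  0.5 ] [-0.01   0.016 -0.05 ] 55.73157911175293 -0.43659267068417335
```

Bar heading is 120.7°, so the cup turned about 64.6° (1.13 rad). That matches 1.05 rad plus lug play. All bystanders are in place and the arm is clear, so I'm handing in.

```bash
python3 -c "
from workcell import *
print(sign_off())"
```

```text
the job is handed in; nothing more can be done
None
```

The steel cup is on the mill and locked, and I handed the job in at about 16 s of the 54 s allowed. I gripped it by its bar and stood the neck in the collar. The lugs dropped into the notches on the first try. I then pushed the cup down about 9 mm against the seat, turned it clockwise to the stop, let it rise against the lip, released it and raised the arm clear.

**What the last checks showed:**
- **End stop:** the twisting torque rose to 2.8 N·m. The last few degrees of the tool's turn were slip or flex in the grip.
- **Turn angle:** measured in the last wrist picture, the cup turned about 65° (1.13 rad), which fits the ring's 1.05 rad plus the lug play. That reading is good to about 2°.
- **Lock:** an upward pull before release met about 9 N of resistance with only 1 mm of rise.
- **Scene:** the last side picture shows the cup seated upright, and the tin, mortar and pot where they were. The arm was touching nothing.

**What disagreed:** the wrist and top cameras differed by 2 to 5 mm on the cup's position and about 2 mm on the mouth's. I used in-between values for both, and the fit went in without contact.

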